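# Set the mould frames in their base trays

### The arm

A 6-joint arm with a two-finger parallel gripper is mounted at the origin on a cart in front of the work surface, level with it; the furniture and walls round the work are solid. World frame = base frame: x ahead of the robot, y to its left, z up, the work surface at z = 0. Lengths are in m, angles in rad, forces in N, time in s.
With the tool pointing down it reaches from about 0.25 to 0.725 m from the base axis. Payload 4 kg.
Tool frame: the origin (TCP) lies where the fingers leave the gripper's body, on its centre line; the fingertips stand 73 mm ahead of it and the grasp point (between the pads) lies 54 mm ahead of it (bot.tip_reach is the z of the fingertips in the tool frame, in m); z points along the fingers, x is the direction in which the jaws open and shut, and the axes are right-handed (so a half turn about z gives the same grasp; the last joint's range is limited). The gripper opens to 85 mm and grips with 20 to 120 N. Pads are 22 mm wide; open, the fingers measure 114 mm over their backs; the gripper's body (76 mm by 85 mm) begins 54 mm behind the grasp point. The pads swing forward as they close: fully open they stand 13 mm farther back than shut.
Start: joints at [1.342, 0.241, 0.005, 1.335, 0, 1.571], TCP at [0.113, 0.487, 0.304] pointing down, gripper open.
Joint ranges: [-2.72, 2.72], [-1.05, 1.87], [-1.09, 1.28], [-1.99, 2.15], [-1.42, 1.44], [-3.14, 3.14]. Speed limits (rad/s): [2.79, 2.79, 3.14, 3.14, 3.14, 3.14].

### API

Orientations are given as a unit quaternion [x, y, z, w].
In Python, from workcell import bot, vision, job_done gives the robot as it stands.
- The arm moves only by the tool drive_tool, never from a script. Its argument "steps" is one flat list of numbers, 7 for each row, row after row: the shift along the tool's x, y, z in m, then the turn, a rotation vector about the tool's x, y, z in degrees, then the closure, from -1 (fully open) to 1 (shut). A call has 1 to 8 rows; each row shifts and turns the commanded pose from where the row before left it, along the tool's axes as they then stand; what a row does not reach is not made up. A row lasts 1/12 s, in which the tool goes at most 41.7 mm and 7.16 degrees, less where a joint would pass 70% of its speed; a pose out of reach is approached as far as the arm can. A call is refused whole if a number of a shift passes 0.0417 or a number of a turn 7.16, either way. A call with a gripper value outside its range is refused whole. The fingers move at their own pace and stop on an object; the grip force is fixed at half the most. Time passes only in rows, so rows that do not move let the fingers close. It gives the time, the measured TCP pose, the force and the opening at its end, in the units of the state.
- bot.get_obs(): the state, without advancing time (a new reading comes with each control period).
- vision.camera(name): name is "scene" or "top"; returns (picture, depth): 420x560x3 uint8, red, green, blue; 420x560 float32, m along the optical axis (not along the pixel's ray), 0 where there is no reading.
- vision.camera_model(name): a dict with "mtx" (3x3 intrinsics, pixels), "rvec" (rotation vector, rad) and "tvec" (3), from world to camera coordinates, as OpenCV has them. Camera axes: x right, y down, z forward; pixel columns grow to the right and rows downward; lengths in m; the calibration is good to about 2 mm. A picture is of the moment at which its call begins. camera_model takes no time and is no camera call.
- job_done(): hands the job in, once; it reports no verdict.
The state is a dict: "clock": time; "joint_pos": joint angles; "joint_vel": joint speeds; "tau": joint torques, N m; "eef_pos": TCP position; "tool_rot": TCP orientation; "ft_force": force on the tool from outside, world axes, zero at the start; "ft_torque": the same for the moment, N m; "grip_width": finger opening in m.
Only numpy, scipy, OpenCV 4.12 (cv2) and the standard library are available. Lean on these libraries where they do the work, as an engineer would, in place of code of your own. Each camera call takes 0.05 s, during which the arm holds its last target.

### The job

Get the four open-ended steel mould frames ready for pouring: set each one upright in the black rubber base tray that matches it in outline (round or square) and size (small or large), standing flat on the floor of the tray inside its rim. Leave the wooden block and the lidded tin where they stand, and mind the tall lamp at the left of the bench.

Things in the scene. Friction and masses are not known exactly. Their poses are not given: they have to be found in the camera images.
- round_frame_small: small round mould frame: a plain bright steel open-ended tube, 30 mm outside diameter, 50 mm tall, wall 3 mm, standing upright on the bench at the start, loose, 60 to 240 g. Origin: centre of its lower end; z up along its axis.
- round_frame_large: large round mould frame: a plain bright steel open-ended tube, 54 mm outside diameter, 50 mm tall, wall 3 mm, standing upright on the bench at the start, loose, 60 to 240 g. Origin: centre of its lower end; z up along its axis.
- square_frame_small: small square mould frame: a plain bright steel open-ended square tube, 30 x 30 mm outside, 50 mm tall, wall 3 mm, standing upright on the bench at the start, loose, 60 to 240 g. Origin: centre of its lower end; z up along its axis; x and y square to its flat sides.
- square_frame_large: large square mould frame: a plain bright steel open-ended square tube, 52 x 52 mm outside, 50 mm tall, wall 3 mm, standing upright on the bench at the start, loose, 60 to 240 g. Origin: centre of its lower end; z up along its axis; x and y square to its flat sides.
- round_tray_small: small round base tray: a low black rubber tray fixed to the bench, 46 mm diameter inside, 56 mm outside, rim 13 mm high, floor 5 mm thick. Takes the small round frame (30 mm) with 8 mm to spare all round. Origin: centre of its underside, on the bench; the recess floor is at z = +5 mm.
- round_tray_large: large round base tray: a low black rubber tray fixed to the bench, 70 mm diameter inside, 80 mm outside, rim 13 mm high, floor 5 mm thick. Takes the large round frame (54 mm) with 8 mm to spare all round. Origin: centre of its underside, on the bench; the recess floor is at z = +5 mm.
- square_tray_small: small square base tray: a low black rubber tray fixed to the bench, 46 x 46 mm inside, 56 x 56 mm outside, rim 13 mm high, floor 5 mm thick. Takes the small square frame (30 mm) with 8 mm to spare all round. Origin: centre of its underside, on the bench; the recess floor is at z = +5 mm; x and y square to its sides.
- square_tray_large: large square base tray: a low black rubber tray fixed to the bench, 68 x 68 mm inside, 78 x 78 mm outside, rim 13 mm high, floor 5 mm thick. Takes the large square frame (52 mm) with 8 mm to spare all round. Origin: centre of its underside, on the bench; the recess floor is at z = +5 mm; x and y square to its sides. Frame and tray sides must be parallel within about 0.3 rad for it to go in.
- wood_block: solid wooden block, not a mould frame, to be left alone: about 39 x 45 mm, 70 mm tall, standing upright, loose. Origin: centre of its underside. (Not listed but in the way: a tall desk lamp whose foot stands on the bench near x = 0.56, y = 0.48, with arms rising well above it; an arm that swings from the far left to the work must first be drawn in towards its base.)
- tin: round lidded light grey tin, not a mould frame, to be left alone: 57 mm across, 30 mm tall, loose. Origin: centre of its underside.
There are look-alikes about, which are no part of the job. What is shaped like the square_frame_large but pink is not meant.

How it is judged:
At the end, for the whole second after the job is handed in: Each of the four frames stands upright (within 0.08 rad) and at rest in the tray of its own outline and size: its lower end on the tray floor (2 to 8 mm above the tray's underside) and its axis within 10 mm (round) or 13 mm (square) of the tray's centre (horizontal distance between round_frame_small and round_tray_small below 0.01 m and z of round_frame_small in the frame of round_tray_small between 0.002 and 0.008 m and angle between each of round_frame_small, round_frame_large, square_frame_small, square_frame_large's own z axis and vertical below 0.08 rad and linear speed of each of round_frame_small, round_frame_large, square_frame_small, square_frame_large below 0.02 m/s and horizontal distance between round_frame_large and round_tray_large below 0.01 m and z of round_frame_large in the frame of round_tray_large between 0.002 and 0.008 m and horizontal distance between square_frame_small and square_tray_small below 0.013 m and z of square_frame_small in the frame of square_tray_small between 0.002 and 0.008 m and horizontal distance between square_frame_large and square_tray_large below 0.013 m and z of square_frame_large in the frame of square_tray_large between 0.002 and 0.008 m); the robot touches nothing.
It fails at once if the wooden block is pushed away or tipped over (distance of wood_block from where it was at the start of the episode above 0.03 m or angle between wood_block's own z axis and vertical above 0.4 rad).
It fails at once if the tin is pushed away or tipped over (distance of tin from where it was at the start of the episode above 0.03 m or angle between tin's own z axis and vertical above 0.4 rad).
It also fails if it takes over 86 s, if anything falls off the work surface, if the arm or the gripper's body presses on something with over 40 N, if the wrist force passes 120 N, or if a joint passes its speed limit or range.

## Working session

There is one attempt and no reset: what is moved stays moved. The work goes in short steps, Python scripts to look and compute and a tool call to move; the robot and the scene stay as the last step left them, time stands still between calls to the robot, and variables do not carry over. Pictures are saved under pics/ and viewed, and the job is handed in when it is done.

Besides the shell and the picture viewer there is one more tool, called after "Emit:" in YAML: its name, and indented under it one key for each argument. drive_tool: Moves the arm, as the interface text tells. Its arguments: {"type":"object","properties":{"steps":{"type":"array"}},"required":["steps"]}

```bash
mkdir -p pics; ls
cat > h.py <<'E'
import numpy as np, cv2
from workcell import bot, vision, job_done
def cam(n):
    m=vision.camera_model(n); K=np.array(m["mtx"],float); R=cv2.Rodrigues(np.array(m["rvec"],float))[0]; t=np.array(m["tvec"],float).ravel()
    return K,R,t
def ray(n,u,v,z):
    K,R,t=cam(n); d=R.T@np.linalg.inv(K)@np.array([u,v,1.]); c=-R.T@t
    return c+d*(z-c[2])/d[2]
def proj(n,p):
    K,R,t=cam(n); q=K@(R@np.array(p,float)+t); return q[:2]/q[2]
def cloud(n,d):
    K,R,t=cam(n); v,u=np.mgrid[:420,:560]
    p=np.stack([u,v,np.ones_like(u)],-1)@np.linalg.inv(K).T*d[...,None]
    return (p-t)@R
def snap(tag):
    o={}
    for n in("scene","top"):
        a,d=vision.camera(n); np.savez(f"pics/{tag}_{n}.npz",a=a,d=d); cv2.imwrite(f"pics/{tag}_{n}.png",a[...,::-1]); o[n]=(a,d)
    return o
E
python3 - <<'E'
from h import *
snap("s0")
for n in("scene","top"):
    K,R,t=cam(n); print(n,-R.T@t, (R.T@[0,0,1]),K[0,0])
print(bot.get_obs())
E
```

```text
pics
scene [0.20281923 0.44378834 0.68410072] [ 0.38821972 -0.6269685  -0.6754228 ] 471.7576673086767
top [ 0.40416582 -0.15976652  0.90772845] [ 0.1487602   0.01052943 -0.98881724] 480.1925822830125
{'clock': 0.1, 'joint_pos': array([1.34198057e+00, 2.41386277e-01, 3.85535125e-03, 1.33521196e+00,
       2.17959478e-05, 1.57076767e+00]), 'joint_vel': array([ 0.00213143, -0.00101715,  0.00428366, -0.00098345, -0.00153731,
        0.00094539]), 'tau': array([-8.61796207e-05, -3.73138404e+01,  2.53009969e+01,  1.08305784e-02,
        6.82779682e-05,  1.34948155e-05]), 'eef_pos': array([0.11330937, 0.48654871, 0.30307619]), 'tool_rot': array([ 7.83197055e-01,  6.21772809e-01, -7.69064281e-04,  5.96602613e-04]), 'ft_force': array([ 0.05140483,  0.24844367, -0.53347773]), 'ft_torque': array([-0.03404613, -0.0338286 ,  0.0243785 ]), 'grip_width': 0.08505608681481132}
```

View pics/s0_scene.png

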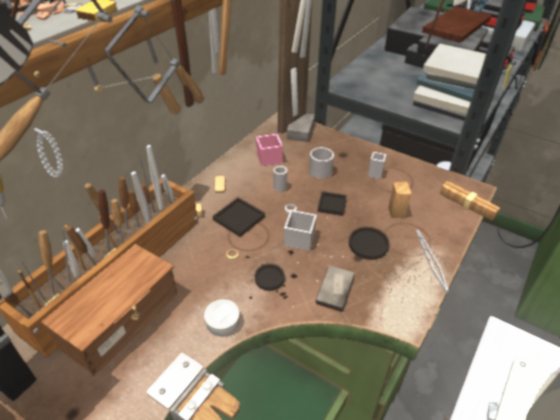

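View pics/s0_top.png

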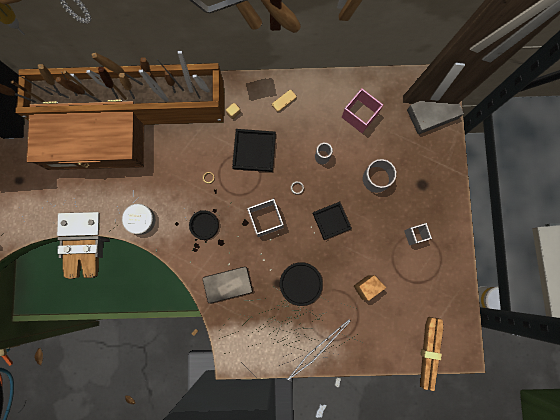

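Top view. Frames:
- small round (325,151)
- large round (381,175)
- small square (420,233)
- large square (266,217)

Trays:
- large square (255,150)
- small square (331,221)
- large round (301,284)
- small round (204,225)

Look-alikes:
- pink square frame (363,108)
- small flat rings (297,187) and (208,177)
- tin (137,219)
- grey slab (228,285)
- wood block (371,288)

I'm choosing the plain steel frames. Next I'll measure them and check a close crop.

Run:
```python
from h import *
D={n:np.load(f"pics/s0_{n}.npz") for n in("scene","top")}
pts={n:cloud(n,D[n]["d"]) for n in D}
# frames: high-z cloud comps, both views
for n in D:
    P=pts[n]; a=D[n]["a"].astype(int)
    m=((P[...,2]>0.035)&(P[...,2]<0.085)&(P[...,0]<.75)&(P[...,0]>.2)&(P[...,1]<.25)&(P[...,1]>-.6)&(D[n]["d"]>0)).astype(np.uint8)
    c,l,s,ce=cv2.connectedComponentsWithStats(m)
    for i in range(1,c):
        if s[i,4]<25: continue
        q=P[l==i]; zt=np.percentile(q[:,2],90); rim=q[q[:,2]>zt-.006]
        r=cv2.minAreaRect((rim[:,:2]*1000).astype(np.float32))
        print(n,"px",ce[i].round(),"n",s[i,4],"ztop %.4f"%zt,"ctr",np.round(r[0],1),"size",np.round(r[1],1),"ang %.1f"%r[2], a[l==i].mean(0).round())
# trays: dark masks in top
for n in D:
    a=D[n]["a"]; P=pts[n]
    m=((a.max(-1)<48)&(P[...,0]<.75)&(P[...,0]>.2)&(P[...,1]<.25)&(P[...,1]>-.6)&(np.abs(P[...,2])<.03)&(D[n]["d"]>0)).astype(np.uint8)
    m=cv2.morphologyEx(m,cv2.MORPH_OPEN,np.ones((3,3)))
    cs,_=cv2.findContours(m,cv2.RETR_EXTERNAL,cv2.CHAIN_APPROX_NONE)
    for c in cs:
        if cv2.contourArea(c)<250: continue
        hp=np.array([ray(n,u,v,0.013)[:2]*1000 for u,v in c[:,0]],np.float32)
        r=cv2.minAreaRect(hp); 
        mm=np.zeros_like(m); cv2.drawContours(mm,[c],-1,1,-1); q=P[mm>0]
        print("tray",n,c[:,0].mean(0).round(),np.round(r[0],1),np.round(r[1],1),"ang %.1f"%r[2],"z",np.percentile(q[:,2],[5,50,95]).round(4))
c=D["top"]["a"][80:320,180:460,::-1]
cv2.imwrite("pics/crop0.png",cv2.resize(c,None,fx=2.5,fy=2.5,interpolation=cv2.INTER_CUBIC))
```

```text
scene px [398. 124.] n 2087 ztop 0.0820 ctr [ 514.2 -528.8] size [417.   32.1] ang 3.5 [52. 54. 52.]
scene px [293. 110.] n 486 ztop 0.0803 ctr [ 737.9 -454.2] size [101.7  14.1] ang 82.0 [84. 72. 62.]
scene px [269. 144.] n 271 ztop 0.0496 ctr [ 723.7 -315.5] size [52.2 57.1] ang 48.8 [187. 121. 136.]
scene px [321. 156.] n 278 ztop 0.0500 ctr [ 595.7 -340.6] size [50.4 56.2] ang 29.5 [152. 143. 137.]
scene px [377. 159.] n 165 ztop 0.0496 ctr [ 484.6 -404.8] size [29.7 35.2] ang 15.1 [163. 153. 147.]
scene px [280. 172.] n 150 ztop 0.0500 ctr [ 641.8 -239. ] size [28.  28.9] ang 12.3 [160. 149. 143.]
scene px [400. 194.] n 410 ztop 0.0704 ctr [ 391.3 -308.5] size [31.4 38.3] ang 28.2 [190. 147.  98.]
scene px [181. 191.] n 60 ztop 0.0840 ctr [740.5 -43.6] size [12.6 18.1] ang 88.7 [164. 114.  70.]
scene px [131. 277.] n 6578 ztop 0.0792 ctr [671.3 100.9] size [ 98.9 298.8] ang 0.4 [172. 119.  79.]
scene px [299. 223.] n 415 ztop 0.0501 ctr [ 521.9 -127.2] size [51.9 56.3] ang 18.0 [171. 162. 156.]
scene px [110. 248.] n 60 ztop 0.0826 ctr [742.1 138.2] size [12.  28.6] ang 42.7 [13
[... 542 characters left out ...]
 0.0506 ctr [ 593.4 -343. ] size [51.8 53.7] ang 87.2 [138. 132. 128.]
top px [265. 216.] n 235 ztop 0.0509 ctr [ 519.8 -129.9] size [52.4 51.8] ang 18.3 [168. 165. 163.]
top px [420. 233.] n 174 ztop 0.0508 ctr [ 482.6 -407.3] size [29.9 30.5] ang 15.2 [148. 143. 140.]
top px [370. 287.] n 451 ztop 0.0708 ctr [ 389.4 -311.7] size [30.2 39.2] ang 33.9 [177. 128.  79.]
tray top [301. 284.] [ 397.4 -190.4] [77.4 76.3] ang 88.6 z [0.0019 0.005  0.0133]
tray top [203. 225.] [511.1 -13.5] [53.1 52.9] ang 88.5 z [0.0021 0.0054 0.0138]
tray top [332. 220.] [ 513.  -253.1] [56.1 56.6] ang 20.4 z [0.0018 0.0053 0.0135]
tray top [254. 150.] [ 653.3 -109.8] [78.1 79.8] ang 84.2 z [0.0018 0.0051 0.0135]
```

View pics/crop0.png

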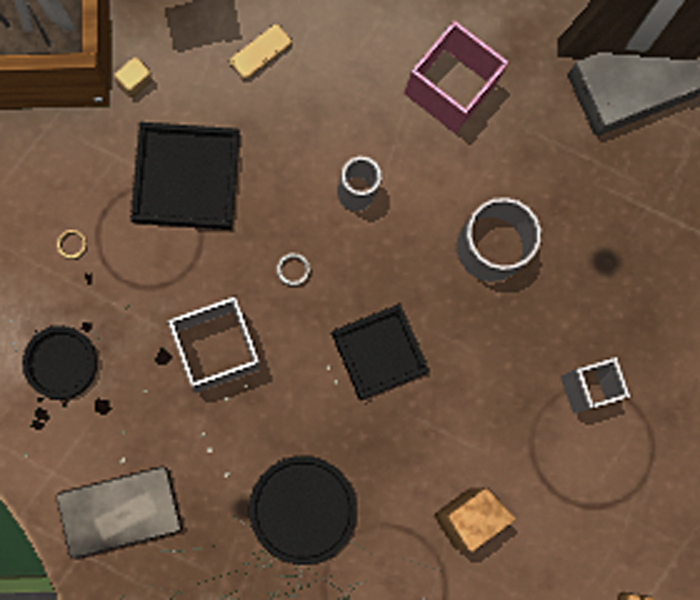

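The crop confirms four bright, uncoloured steel frames and the pink decoy at the upper right. Both views put the frame tops at z = 0.050, and the tray floors and rims read about 0.005 and 0.0135. Now I'll draw the arm in, then swing it.

Emit:
drive_tool:
  steps: [-0.04, 0, 0, 0, 0, 0, -1, -0.04, 0, 0, 0, 0, 0, -1, -0.04, 0, 0, 0, 0, 0, -1, -0.04, 0, 0, 0, 0, 0, -1, -0.03, 0, 0, 0, 0, 0, -1]

```text
clock: 0.52
eef_pos: [0.0695, 0.2986, 0.303]
tool_rot: [0.783, 0.622, -0.001, 0.001]
ft_force: [1.3, -0.1, 1.5]
grip_width: 0.0855
```

Emit:
drive_tool:
  steps: [0, 0.036, 0, 0, 0, 7, -1, 0, 0.036, 0, 0, 0, 7, -1, 0, 0.036, 0, 0, 0, 7, -1, 0, 0.036, 0, 0, 0, 7, -1, 0, 0.036, 0, 0, 0, 7, -1, 0, 0.036, 0, 0, 0, 7, -1, 0, 0.036, 0, 0, 0, 7, -1, 0, 0.036, 0, 0, 0, 7, -1]

```text
clock: 1.18
eef_pos: [0.2907, 0.1316, 0.3037]
tool_rot: [0.984, 0.178, 0.0, -0.0]
ft_force: [0.3, 1.0, 0.1]
grip_width: 0.0855
```

Emit:
drive_tool:
  steps: [0, 0.036, 0, 0, 0, 7, -1, 0, 0.036, 0, 0, 0, 7, -1, 0, 0.036, 0, 0, 0, 7, -1, 0, 0, 0, 0, 0, 0, -1]

```text
clock: 1.52
eef_pos: [0.3157, 0.0233, 0.3036]
tool_rot: [1.0, -0.009, -0.0, 0.001]
ft_force: [0.1, 0.5, 0.2]
grip_width: 0.0855
```

Emit:
drive_tool:
  steps: [0.0257, 0.019, 0.018, 0, 0, 0, -1, 0.0257, 0.019, 0.018, 0, 0, 0, -1, 0.0257, 0.019, 0.018, 0, 0, 0, -1, 0.0257, 0.019, 0.018, 0, 0, 0, -1, 0.0257, 0.019, 0.018, 0, 0, 0, -1, 0.0257, 0.019, 0.018, 0, 0, 0, -1, 0.0257, 0.019, 0.018, 0, 0, 0, -1, 0.0254, 0.019, 0.018, 0, 0, 0, -1]

```text
clock: 2.18
eef_pos: [0.5213, -0.1242, 0.1584]
tool_rot: [1.0, -0.0, -0.0, -0.0]
ft_force: [-0.4, 1.3, 0.8]
grip_width: 0.0856
```

Emit:
drive_tool:
  steps: [0, 0, 0, 0, 0, -6.4, -1, 0, 0, 0, 0, 0, -6.4, -1, 0, 0, 0, 0, 0, -6.4, -1, 0, 0, 0, 0, 0, 0, -1, 0, 0, 0, 0, 0, 0, -1]

```text
clock: 2.6
eef_pos: [0.5203, -0.1232, 0.1594]
tool_rot: [0.986, 0.165, -0.0, -0.0]
ft_force: [-0.5, 0.3, 0.4]
grip_width: 0.0854
```

```bash
cat >> h.py <<'E'
def pose():
    o=bot.get_obs(); x,y,z,w=o["tool_rot"]; 
    from scipy.spatial.transform import Rotation as Ro
    R=Ro.from_quat(o["tool_rot"]).as_matrix(); return o["eef_pos"],R,np.degrees(np.arctan2(R[1,0],R[0,0])),o
def go(t,yaw=None):
    p,R,a,o=pose(); print("t",round(o["clock"],2),"pos",(p*1000).round(1),"yaw %.2f"%a,"tilt z",R[:,2].round(4),"w",o["grip_width"].round(4),"f",o["ft_force"].round(1))
    print("tool shift mm",(R.T@(np.array(t)/1000-p)*1000).round(1), "" if yaw is None else "turn z %.1f"%(a-yaw))
E
python3 -c "
from h import *
go([521,-128.5,88],18.3);print(bot.tip_reach, bot.get_obs()['joint_pos'])"
```

```text
Traceback (most recent call last):
  File "h.py", line 25, in go
    p,R,a,o=pose(); print("t",round(o["clock"],2),"pos",(p*1000).round(1),"yaw %.2f"%a,"tilt z",R[:,2].round(4),"w",o["grip_width"].round(4),"f",o["ft_force"].round(1))
                                                                                                                    ^^^^^^^^^^^^^^^^^^^^^
AttributeError: 'float' object has no attribute 'round'
```

```bash
sed -i 's/o\["grip_width"\].round(4)/round(float(o["grip_width"]),4)/' h.py
python3 -c "
from h import *
go([521,-128.5,88],18.3);print(bot.tip_reach, bot.get_obs()['joint_pos'])"
```

```text
t 2.6 pos [ 520.3 -123.2  159.4] yaw 18.98 tilt z [-1.e-03  3.e-04 -1.e+00] w 0.0854 f [-0.5  0.3  0.4]
tool shift mm [-0.9  5.3 71.4] turn z 0.7
0.0726 [-2.32611935e-01  4.14694629e-01 -1.43345121e-01  1.01384199e+00
  7.13265284e-05  1.00696370e+00]
```

Emit:
drive_tool:
  steps: [-0.0009, 0.0053, 0, 0, 0, 0.7, -1, 0, 0, 0.03, 0, 0, 0, -1, 0, 0, 0.03, 0, 0, 0, -1, 0, 0, 0.0115, 0, 0, 0, -1, 0, 0, 0, 0, 0, 0, 1, 0, 0, 0, 0, 0, 0, 1, 0, 0, 0, 0, 0, 0, 1, 0, 0, 0, 0, 0, 0, 1]

```text
clock: 3.27
eef_pos: [0.5226, -0.1294, 0.0902]
tool_rot: [0.987, 0.16, 0.002, 0.001]
ft_force: [0.5, -0.5, -1.6]
grip_width: 0.0513
```

Emit:
drive_tool:
  steps: [0, 0, 0, 0, 0, 0, 1, 0, 0, 0, 0, 0, 0, 1]

```text
clock: 3.43
eef_pos: [0.5224, -0.1293, 0.0899]
tool_rot: [0.987, 0.16, 0.001, 0.001]
ft_force: [0.4, 0.5, 3.7]
grip_width: 0.0514
```

```bash
python3 -c "
from h import *
go([521,-128.5,88],18.3)"
```

```text
t 3.43 pos [ 522.4 -129.3   89.9] yaw 18.38 tilt z [ 3.1e-03 -8.0e-04 -1.0e+00] w 0.0514 f [0.4 0.5 3.7]
tool shift mm [-1.1 -1.2  1.9] turn z 0.1
```

Emit:
drive_tool:
  steps: [0, 0, -0.03, 0, 0, 0, 1, 0, 0, -0.03, 0, 0, 0, 1, 0, 0, 0, 0, 0, 6.1, 1, 0, 0, 0, 0, 0, 6.1, 1, 0, 0, 0, 0, 0, 6.1, 1, 0, 0, 0, 0, 0, 6, 1, 0, 0, 0, 0, 0, 0, 1]

```text
clock: 4.02
eef_pos: [0.5212, -0.129, 0.1486]
tool_rot: [0.999, -0.052, 0.0, -0.0]
ft_force: [-0.1, 0.5, -1.6]
grip_width: 0.051
```

```bash
python3 -c "
from h import *
go([654.3,-108.5,95],-5.8)"
```

```text
t 4.02 pos [ 521.2 -129.   148.6] yaw -6.01 tilt z [ 1.e-04  0.e+00 -1.e+00] w 0.051 f [-0.1  0.5 -1.6]
tool shift mm [130.2 -34.3  53.6] turn z -0.2
```

Emit:
drive_tool:
  steps: [0.0325, -0.0085, 0, 0, 0, 0, 1, 0.0325, -0.0085, 0, 0, 0, 0, 1, 0.0325, -0.0085, 0, 0, 0, 0, 1, 0.0325, -0.0085, 0, 0, 0, 0, 1, 0, 0, 0, 0, 0, 0, 1, 0, 0, 0, 0, 0, 0, 1]

```text
clock: 4.52
eef_pos: [0.6552, -0.108, 0.1469]
tool_rot: [0.999, -0.05, -0.001, -0.0]
ft_force: [-1.0, 0.0, -2.2]
grip_width: 0.051
```

```bash
python3 -c "
from h import *
go([654.3,-108.5,95],-5.8); snap('a')
import cv2
a=cv2.imread('pics/a_scene.png')[120:300,170:420]; b=cv2.imread('pics/a_top.png')[90:270,170:420]
cv2.imwrite('pics/a_c.png',cv2.resize(np.vstack([a,b]),None,fx=1.6,fy=1.6))"
```

```text
t 4.52 pos [ 655.2 -108.   146.9] yaw -5.70 tilt z [-1.e-03  1.e-04 -1.e+00] w 0.051 f [-1.   0.  -2.2]
tool shift mm [-0.8  0.6 51.9] turn z 0.1
```

View pics/a_c.png

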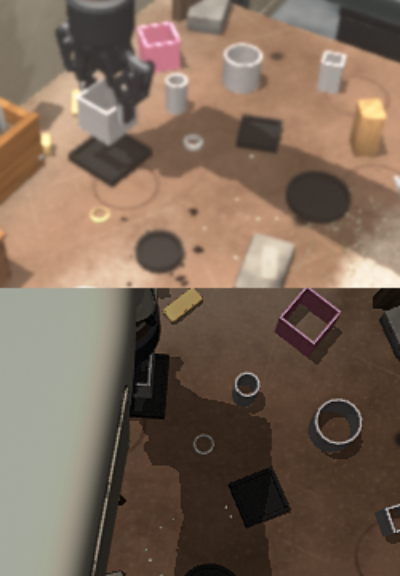

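The frame hangs square over the large square tray in both crops (scene crop, about (105,150)). I'll lower it and release.

Emit:
drive_tool:
  steps: [-0.0008, 0.0006, 0.025, 0, 0, 0, 1, 0, 0, 0.02, 0, 0, 0, 1, 0, 0, 0.0065, 0, 0, 0, 1, 0, 0, 0, 0, 0, 0, 1]

```text
clock: 4.95
eef_pos: [0.651, -0.1093, 0.0963]
tool_rot: [0.999, -0.052, -0.002, -0.0]
ft_force: [0.0, 0.7, -1.1]
grip_width: 0.0509
```

```bash
python3 -c "
from h import *
go([654.3,-108.5,95],-5.8)"
```

```text
t 4.95 pos [ 651.  -109.3   96.3] yaw -5.91 tilt z [-3.8e-03  5.0e-04 -1.0e+00] w 0.0509 f [ 0.   0.7 -1.1]
tool shift mm [ 3.2 -1.1  1.3] turn z -0.1
```

Emit:
drive_tool:
  steps: [0.003, -0.001, 0.0008, 0, 0, 0, 1, 0, 0, 0, 0, 0, 0, 1, 0, 0, 0, 0, 0, 0, -1, 0, 0, 0, 0, 0, 0, -1, 0, 0, 0, 0, 0, 0, -1, 0, 0, -0.02, 0, 0, 0, -1, 0, 0, -0.03, 0, 0, 0, -1, 0, 0, -0.03, 0, 0, 0, -1]

```text
clock: 5.62
eef_pos: [0.6555, -0.1083, 0.1759]
tool_rot: [0.999, -0.051, -0.002, -0.0]
ft_force: [0.7, -0.1, 0.3]
grip_width: 0.0855
```

Emit:
drive_tool:
  steps: [0, 0, 0, 0, 0, -5.9, -1, 0, 0, 0, 0, 0, 0, -1]

```text
clock: 5.78
eef_pos: [0.658, -0.1087, 0.1796]
tool_rot: [1.0, 0.001, 0.003, 0.001]
ft_force: [-0.8, -0.3, -0.2]
grip_width: 0.0854
```

```bash
python3 -c "
from h import *
go([640.5,-240.5,172],0)"
```

```text
t 5.78 pos [ 658.  -108.7  179.6] yaw 0.09 tilt z [ 0.0065 -0.0011 -1.    ] w 0.0854 f [-0.8 -0.3 -0.2]
tool shift mm [-17.8 131.7   7.7] turn z 0.1
```

Emit:
drive_tool:
  steps: [-0.0045, 0.033, 0.002, 0, 0, 0, -1, -0.0045, 0.033, 0.002, 0, 0, 0, -1, -0.0045, 0.033, 0.002, 0, 0, 0, -1, -0.0043, 0.0327, 0.0017, 0, 0, 0, -1, 0, 0, 0, 0, 0, 0, -1, 0, 0, 0, 0, 0, 0, -1]

```text
clock: 6.28
eef_pos: [0.6371, -0.2421, 0.1666]
tool_rot: [1.0, -0.003, -0.001, -0.001]
ft_force: [-0.0, 0.2, 0.0]
grip_width: 0.0853
```

```bash
python3 -c "
from h import *
go([640.5,-240.5,88],0)"
```

```text
t 6.28 pos [ 637.1 -242.1  166.6] yaw -0.33 tilt z [-0.0027  0.0012 -1.    ] w 0.0853 f [-0.   0.2  0. ]
tool shift mm [ 3.6 -1.5 78.6] turn z -0.3
```

Emit:
drive_tool:
  steps: [0.0036, -0.0015, 0.03, 0, 0, 0, -1, 0, 0, 0.03, 0, 0, 0, -1, 0, 0, 0.0185, 0, 0, 0, -1, 0, 0, 0, 0, 0, 0, -1]

```text
clock: 6.62
eef_pos: [0.6387, -0.2356, 0.0835]
tool_rot: [1.0, 0.0, -0.005, -0.002]
ft_force: [-1.2, 1.4, -0.4]
grip_width: 0.0853
```

```bash
python3 -c "
from h import *
go([640.5,-240.5,88],0)"
```

```text
t 6.62 pos [ 638.7 -235.6   83.5] yaw 0.03 tilt z [-0.011   0.0045 -0.9999] w 0.0853 f [-1.2  1.4 -0.4]
tool shift mm [ 1.7  4.8 -4.6] turn z 0.0
```

Emit:
drive_tool:
  steps: [0, 0, 0, 0, 0, 0, -1, 0, 0, 0, 0, 0, 0, -1]

```text
clock: 6.78
eef_pos: [0.643, -0.2379, 0.091]
tool_rot: [1.0, 0.0, 0.001, 0.0]
ft_force: [-0.3, -0.1, 0.7]
grip_width: 0.0854
```

```bash
python3 -c "
from h import *
go([640.5,-240.5,88],0)"
```

```text
t 6.78 pos [ 643.  -237.9   91. ] yaw 0.03 tilt z [ 1.4e-03 -3.0e-04 -1.0e+00] w 0.0854 f [-0.3 -0.1  0.7]
tool shift mm [-2.5  2.6  3. ] turn z 0.0
```

Emit:
drive_tool:
  steps: [-0.0015, 0.0026, 0.003, 0, 0, 0, -1, 0, 0, 0, 0, 0, 0, -1, 0, 0, 0, 0, 0, 0, -1]

```text
clock: 7.03
eef_pos: [0.6412, -0.2416, 0.0883]
tool_rot: [1.0, -0.0, 0.001, 0.0]
ft_force: [0.7, 0.2, 0.1]
grip_width: 0.0852
```

Emit:
drive_tool:
  steps: [0, 0, 0, 0, 0, 0, 1, 0, 0, 0, 0, 0, 0, 1, 0, 0, 0, 0, 0, 0, 1, 0, 0, 0, 0, 0, 0, 1, 0, 0, 0, 0, 0, 0, 1, 0, 0, 0, 0, 0, 0, 1, 0, 0, 0, 0, 0, 0, 1]

```text
clock: 7.62
eef_pos: [0.6408, -0.2413, 0.0871]
tool_rot: [1.0, -0.0, 0.0, 0.0]
ft_force: [-0.2, -0.2, 1.6]
grip_width: 0.0276
```

```bash
python3 -c "
from h import *
go([640.5,-240.5,88],0)"
```

```text
t 7.62 pos [ 640.8 -241.3   87.1] yaw -0.01 tilt z [ 5.e-04 -2.e-04 -1.e+00] w 0.0276 f [-0.2 -0.2  1.6]
tool shift mm [-0.3 -0.8 -0.9] turn z -0.0
```

Emit:
drive_tool:
  steps: [0, 0, -0.03, 0, 0, 0, 1, 0, 0, -0.035, 0, 0, 0, 1, 0, 0, 0, 0, 0, 0, 1, 0, 0, 0, 0, 0, 0, 1]

```text
clock: 7.95
eef_pos: [0.6423, -0.2418, 0.155]
tool_rot: [1.0, -0.0, 0.003, 0.001]
ft_force: [0.9, 0.0, -0.9]
grip_width: 0.0281
```

Emit:
drive_tool:
  steps: [-0.016, -0.0286, 0, 0, 0, 0, 1, -0.016, -0.0286, 0, 0, 0, 0, 1, -0.016, -0.0286, 0, 0, 0, 0, 1, -0.016, -0.0286, 0, 0, 0, 0, 1, -0.016, -0.0286, 0, 0, 0, 0, 1, -0.016, -0.0286, 0, 0, 0, 0, 1, -0.016, -0.0286, 0, 0, 0, 0, 1, -0.016, -0.0286, 0, 0, 0, 0, 1]

```text
clock: 8.62
eef_pos: [0.5105, -0.0112, 0.1504]
tool_rot: [1.0, -0.0, -0.002, -0.0]
ft_force: [0.9, 0.2, -0.9]
grip_width: 0.0282
```

Emit:
drive_tool:
  steps: [0, 0, 0, 0, 0, 0, 1, 0, 0, 0, 0, 0, 0, 1, 0, 0, 0, 0, 0, 0, 1]

```text
clock: 8.87
eef_pos: [0.5125, -0.0124, 0.1512]
tool_rot: [1.0, 0.0, -0.0, 0.0]
ft_force: [0.7, -0.3, -1.4]
grip_width: 0.0276
```

```bash
python3 -c "
from h import *
go([512.1,-12.2,93.5],0); snap('b')"
```

```text
t 8.87 pos [512.5 -12.4 151.2] yaw 0.02 tilt z [-9.e-04 -4.e-04 -1.e+00] w 0.0276 f [ 0.7 -0.3 -1.4]
tool shift mm [-0.3 -0.2 57.7] turn z 0.0
```

View pics/b_scene.png

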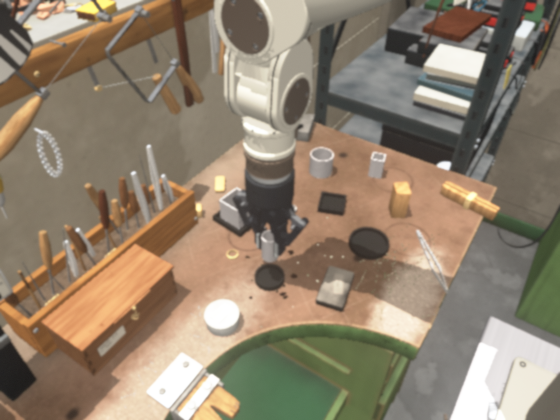

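The large square frame stands in its tray at (235,210). The small round frame hangs over the small round tray at (270,255). I'll lower it.

Emit:
drive_tool:
  steps: [0, 0, 0.025, 0, 0, 0, 1, 0, 0, 0.022, 0, 0, 0, 1, 0, 0, 0.01, 0, 0, 0, 1, 0, 0, 0, 0, 0, 0, 1, 0, 0, 0, 0, 0, 0, 1, 0, 0, 0, 0, 0, 0, 1]

```text
clock: 9.47
eef_pos: [0.5132, -0.013, 0.0951]
tool_rot: [1.0, -0.001, 0.0, 0.0]
ft_force: [-0.5, -0.4, -1.8]
grip_width: 0.028
```

```bash
python3 -c "
from h import *
go([512.1,-12.2,93],0)"
```

```text
t 9.47 pos [513.2 -13.   95.1] yaw -0.06 tilt z [ 4.e-04 -0.e+00 -1.e+00] w 0.028 f [-0.5 -0.4 -1.8]
tool shift mm [-1.1 -0.8  2.1] turn z -0.1
```

Emit:
drive_tool:
  steps: [-0.001, -0.0008, 0.0022, 0, 0, 0, 1, 0, 0, 0, 0, 0, 0, 1, 0, 0, 0, 0, 0, 0, -1, 0, 0, 0, 0, 0, 0, -1, 0, 0, 0, 0, 0, 0, -1, 0, 0, -0.02, 0, 0, 0, -1, 0, 0, -0.03, 0, 0, 0, -1, 0, 0, -0.03, 0, 0, 0, -1]

```text
clock: 10.13
eef_pos: [0.5107, -0.0116, 0.1728]
tool_rot: [1.0, -0.0, -0.001, -0.0]
ft_force: [0.5, -0.1, -0.7]
grip_width: 0.0854
```

Emit:
drive_tool:
  steps: [-0.003, 0.039, 0, 0, 0, 0, -1, -0.003, 0.039, 0, 0, 0, 0, -1, -0.003, 0.039, 0, 0, 0, 0, -1, -0.003, 0.039, 0, 0, 0, 0, -1, -0.003, 0.039, 0, 0, 0, 0, -1, -0.003, 0.039, 0, 0, 0, 0, -1, -0.003, 0.039, 0, 0, 0, 0, -1, -0.003, 0.039, 0, 0, 0, 0, -1]

```text
clock: 10.8
eef_pos: [0.4872, -0.3255, 0.173]
tool_rot: [1.0, -0.0, 0.0, 0.0]
ft_force: [1.6, -0.6, -0.8]
grip_width: 0.085
```

Emit:
drive_tool:
  steps: [-0.003, 0.039, 0, 0, 0, 0, -1, -0.003, 0.039, 0, 0, 0, 0, -1, 0, 0, 0, 0, 0, -7.1, -1, 0, 0, 0, 0, 0, -7.1, -1, 0, 0, 0, 0, 0, -1, -1, 0, 0, 0, 0, 0, 0, -1, 0, 0, 0, 0, 0, 0, -1]

```text
clock: 11.38
eef_pos: [0.4817, -0.4012, 0.1728]
tool_rot: [0.991, 0.131, -0.0, -0.0]
ft_force: [-0.0, 0.5, -0.2]
grip_width: 0.085
```

```bash
python3 -c "
from h import *
go([483.5,-406,87],15.2); snap('c')"
```

```text
t 11.38 pos [ 481.7 -401.2  172.8] yaw 15.09 tilt z [-1.e-04  0.e+00 -1.e+00] w 0.085 f [-0.   0.5 -0.2]
tool shift mm [ 0.5  5.1 85.8] turn z -0.1
```

View pics/c_top.png

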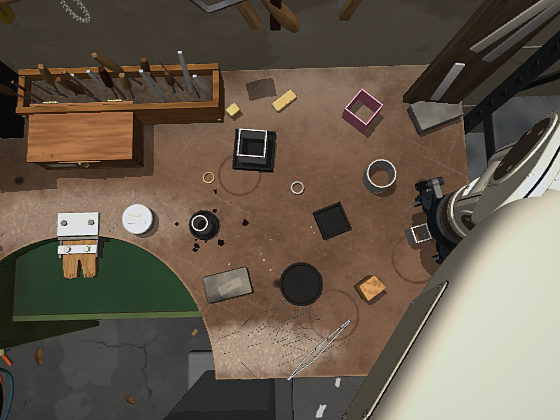

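View pics/c_scene.png

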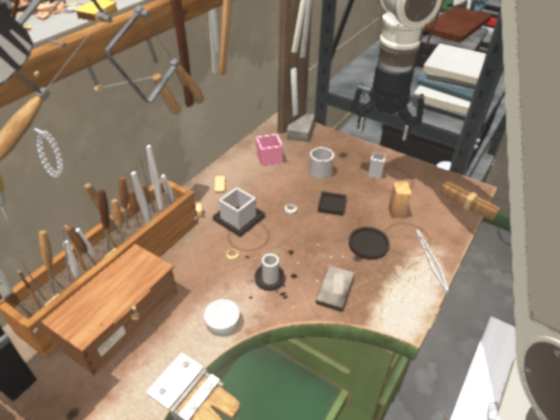

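Both placed frames stand in their trays: in the top view, the large square at (253,143) and the small round at (199,223). I'll measure their offsets while I go for the small square frame.

```bash
cat >> h.py <<'E'
def frames(tag):
  for n in("top","scene"):
    Z=np.load(f"pics/{tag}_{n}.npz"); P=cloud(n,Z["d"])
    m=((P[...,2]>0.038)&(P[...,2]<0.085)&(P[...,0]<.745)&(P[...,0]>.3)&(P[...,1]<.05)&(P[...,1]>-.45)&(Z["d"]>0)).astype(np.uint8)
    c,l,s,ce=cv2.connectedComponentsWithStats(m)
    for i in range(1,c):
        if s[i,4]<25: continue
        q=P[l==i]; zt=np.percentile(q[:,2],90); rim=q[np.abs(q[:,2]-zt)<.006]
        r=cv2.minAreaRect((rim[:,:2]*1000).astype(np.float32))
        print(n,ce[i].round(),"ztop %.4f"%zt,np.round(r[0],1),np.round(r[1],1),"ang %.1f"%r[2])
E
python3 -c "
from h import *
frames('c')"
```

```text
top [424.  93.] ztop 0.0789 [ 738.5 -429.9] [40.4 11.2] ang 84.6
top [194. 107.] ztop 0.0823 [728.8  -1.7] [ 31.3 102.1] ang 0.6
top [363. 110.] ztop 0.0505 [ 721.4 -317.8] [52.3 53.6] ang 49.1
top [252. 143.] ztop 0.0556 [ 656.  -108.7] [51.9 53. ] ang 83.9
top [381. 173.] ztop 0.0504 [ 593.7 -343. ] [51.3 54.4] ang 85.6
top [200. 223.] ztop 0.0556 [510.1 -12.7] [29.  28.5] ang 2.1
top [420. 233.] ztop 0.0506 [ 482.7 -407.7] [29.9 30. ] ang 15.1
top [371. 287.] ztop 0.0710 [ 389.7 -311.8] [30.  38.6] ang 33.6
scene [289. 113.] ztop 0.0781 [ 739.4 -431.6] [36.9 10.9] ang 88.8
scene [270. 144.] ztop 0.0498 [ 723.8 -315.5] [52.2 55.8] ang 48.3
scene [321. 156.] ztop 0.0501 [ 596.  -340.1] [52.4 54.3] ang 42.8
scene [377. 158.] ztop 0.0501 [ 484.8 -405.2] [29.8 32.6] ang 14.9
scene [400. 193.] ztop 0.0704 [ 391.5 -308. ] [30.2 38.8] ang 32.8
scene [236. 202.] ztop 0.0546 [ 658.6 -106.1] [54. 54.] ang 83.9
scene [183. 191.] ztop 0.0839 [737.9 -43.7] [12.8 12.6] ang 1.6
scene [177. 216.] ztop 0.0805 [717.3   1. ] [96.6  5.1] ang 89.0
scene [269. 263.] ztop 0.0550 [512.1  -8.9] [26.5 29.3] ang 34.6
```

Emit:
drive_tool:
  steps: [0.0005, 0.005, 0.03, 0, 0, 0, -1, 0, 0, 0.03, 0, 0, 0, -1, 0, 0, 0.0265, 0, 0, 0, -1, 0, 0, 0, 0, 0, 0, -1, 0, 0, 0, 0, 0, 0, -1, 0, 0, 0, 0, 0, 0, -1]

```text
clock: 11.98
eef_pos: [0.4843, -0.4066, 0.0877]
tool_rot: [0.991, 0.132, 0.001, 0.001]
ft_force: [0.3, 0.5, 0.5]
grip_width: 0.0851
```

```bash
python3 -c "
from h import *
go([483.5,-406,87],15.2)"
```

```text
t 11.98 pos [ 484.3 -406.6   87.7] yaw 15.19 tilt z [ 0.0015 -0.0013 -1.    ] w 0.0851 f [0.3 0.5 0.5]
tool shift mm [-0.6 -0.8  0.7] turn z -0.0
```

Emit:
drive_tool:
  steps: [0, 0, 0, 0, 0, 0, 1, 0, 0, 0, 0, 0, 0, 1, 0, 0, 0, 0, 0, 0, 1, 0, 0, 0, 0, 0, 0, 1, 0, 0, 0, 0, 0, 0, 1, 0, 0, 0, 0, 0, 0, 1, 0, 0, 0, 0, 0, 0, 1]

```text
clock: 12.57
eef_pos: [0.4838, -0.4067, 0.0873]
tool_rot: [0.991, 0.132, 0.001, 0.001]
ft_force: [-0.6, 0.4, 5.9]
grip_width: 0.0295
```

Emit:
drive_tool:
  steps: [0, 0, -0.03, 0, 0, 0, 1, 0, 0, -0.035, 0, 0, 0, 1, 0, 0, 0, 0, 0, -5.2, 1, 0, 0, 0, 0, 0, 0, 1, 0, 0, 0, 0, 0, 0, 1]

```text
clock: 12.98
eef_pos: [0.483, -0.406, 0.1506]
tool_rot: [0.984, 0.176, -0.0, -0.0]
ft_force: [-0.5, 0.6, -1.4]
grip_width: 0.0294
```

```bash
python3 -c "
from h import *
go([514,-251.8,93],20.4)"
```

```text
t 12.98 pos [ 483.  -406.   150.6] yaw 20.27 tilt z [-9.e-04  8.e-04 -1.e+00] w 0.0294 f [-0.5  0.6 -1.4]
tool shift mm [  82.6 -133.8   57.7] turn z -0.1
```

Emit:
drive_tool:
  steps: [0.0165, -0.0268, 0, 0, 0, 0, 1, 0.0165, -0.0268, 0, 0, 0, 0, 1, 0.0165, -0.0268, 0, 0, 0, 0, 1, 0.0165, -0.0268, 0, 0, 0, 0, 1, 0.0165, -0.0266, 0, 0, 0, 0, 1, 0, 0, 0, 0, 0, 0, 1, 0, 0, 0, 0, 0, 0, 1, 0, 0, 0, 0, 0, 0, 1]

```text
clock: 13.65
eef_pos: [0.5134, -0.2518, 0.1498]
tool_rot: [0.984, 0.177, -0.001, -0.001]
ft_force: [1.0, -0.3, -0.7]
grip_width: 0.0291
```

```bash
python3 -c "
from h import *
go([514,-251.8,93.3],20.4)"
```

```text
t 13.65 pos [ 513.4 -251.8  149.8] yaw 20.36 tilt z [-2.7e-03  8.0e-04 -1.0e+00] w 0.0291 f [ 1.  -0.3 -0.7]
tool shift mm [ 0.7  0.3 56.5] turn z -0.0
```

Emit:
drive_tool:
  steps: [0.0005, 0, 0.025, 0, 0, 0, 1, 0, 0, 0.021, 0, 0, 0, 1, 0, 0, 0.01, 0, 0, 0, 1, 0, 0, 0, 0, 0, 0, 1, 0, 0, 0, 0, 0, 0, 1, 0, 0, 0, 0, 0, 0, 1]

```text
clock: 14.15
eef_pos: [0.5145, -0.2529, 0.0952]
tool_rot: [0.984, 0.176, -0.0, 0.0]
ft_force: [0.2, -0.6, -0.6]
grip_width: 0.0291
```

```bash
python3 -c "
from h import *
go([514,-251.8,93.3],20.4)"
```

```text
t 14.15 pos [ 514.5 -252.9   95.2] yaw 20.30 tilt z [-0.e+00 -1.e-04 -1.e+00] w 0.0291 f [ 0.2 -0.6 -0.6]
tool shift mm [-0.1 -1.2  1.9] turn z -0.1
```

Emit:
drive_tool:
  steps: [0, -0.001, 0.0019, 0, 0, 0, 1, 0, 0, 0, 0, 0, 0, 1, 0, 0, 0, 0, 0, 0, -1, 0, 0, 0, 0, 0, 0, -1, 0, 0, 0, 0, 0, 0, -1, 0, 0, -0.02, 0, 0, 0, -1, 0, 0, -0.03, 0, 0, 0, -1, 0, 0, -0.03, 0, 0, 0, -1]

```text
clock: 14.82
eef_pos: [0.5134, -0.2506, 0.1733]
tool_rot: [0.984, 0.177, -0.001, -0.001]
ft_force: [0.1, -1.1, -0.6]
grip_width: 0.0856
```

Emit:
drive_tool:
  steps: [0, 0, 0, 0, 0, 6.8, -1, 0, 0, 0, 0, 0, 6.8, -1, 0, 0, 0, 0, 0, 6.8, -1, 0, 0, 0, 0, 0, 0, -1, 0, 0, 0, 0, 0, 0, -1]

```text
clock: 15.23
eef_pos: [0.5143, -0.251, 0.1735]
tool_rot: [1.0, 0.001, 0.0, 0.0]
ft_force: [0.0, 0.2, -0.0]
grip_width: 0.0849
```

```bash
python3 -c "
from h import *
go([594.7,-341.8,87],0)"
```

```text
t 15.23 pos [ 514.3 -251.   173.5] yaw 0.17 tilt z [ 2.e-04 -1.e-04 -1.e+00] w 0.0849 f [ 0.   0.2 -0. ]
tool shift mm [80.2 91.1 86.5] turn z 0.2
```

Emit:
drive_tool:
  steps: [0.02, 0.0228, 0, 0, 0, 0, -1, 0.02, 0.0228, 0, 0, 0, 0, -1, 0.02, 0.0228, 0, 0, 0, 0, -1, 0.02, 0.0228, 0, 0, 0, 0, -1, 0, 0, 0, 0, 0, 0, -1, 0, 0, 0, 0, 0, 0, -1, 0, 0, 0, 0, 0, 0, -1]

```text
clock: 15.82
eef_pos: [0.5936, -0.3418, 0.1724]
tool_rot: [1.0, 0.001, -0.001, -0.001]
ft_force: [0.2, 0.2, 0.2]
grip_width: 0.0851
```

```bash
python3 -c "
from h import *
go([594.7,-341.8,87],0)"
```

```text
t 15.82 pos [ 593.6 -341.8  172.4] yaw 0.07 tilt z [-0.0019  0.0013 -1.    ] w 0.0851 f [0.2 0.2 0.2]
tool shift mm [ 1.3  0.2 85.3] turn z 0.1
```

Emit:
drive_tool:
  steps: [0.001, 0, 0.03, 0, 0, 0, -1, 0, 0, 0.03, 0, 0, 0, -1, 0, 0, 0.025, 0, 0, 0, -1, 0, 0, 0, 0, 0, 0, -1, 0, 0, 0, 0, 0, 0, -1, 0, 0, 0, 0, 0, 0, -1]

```text
clock: 16.32
eef_pos: [0.5957, -0.3421, 0.0904]
tool_rot: [1.0, 0.0, 0.001, 0.001]
ft_force: [-0.4, -0.7, 0.8]
grip_width: 0.0855
```

```bash
python3 -c "
from h import *
go([594.7,-341.8,87],0)"
```

```text
t 16.32 pos [ 595.7 -342.1   90.4] yaw 0.05 tilt z [ 0.0018 -0.001  -1.    ] w 0.0855 f [-0.4 -0.7  0.8]
tool shift mm [-1.  -0.3  3.4] turn z 0.0
```

Emit:
drive_tool:
  steps: [0, 0, 0.003, 0, 0, 0, -1, 0, 0, 0, 0, 0, 0, 1, 0, 0, 0, 0, 0, 0, 1, 0, 0, 0, 0, 0, 0, 1, 0, 0, 0, 0, 0, 0, 1, 0, 0, 0, 0, 0, 0, 1, 0, 0, 0, 0, 0, 0, 1]

```text
clock: 16.9
eef_pos: [0.5959, -0.3427, 0.087]
tool_rot: [1.0, -0.0, 0.001, 0.001]
ft_force: [-0.5, 0.3, 5.4]
grip_width: 0.052
```

```bash
python3 -c "
from h import *
go([594.7,-341.8,87],0)"
```

```text
t 16.9 pos [ 595.9 -342.7   87. ] yaw -0.01 tilt z [ 0.0022 -0.0014 -1.    ] w 0.052 f [-0.5  0.3  5.4]
tool shift mm [-1.2 -0.9 -0. ] turn z -0.0
```

Emit:
drive_tool:
  steps: [0, 0, -0.03, 0, 0, 0, 1, 0, 0, -0.035, 0, 0, 0, 1, 0, 0, -0.025, 0, 0, 0, 1, 0, 0, 0, 0, 0, 0, 1, 0, 0, 0, 0, 0, 0, 1]

```text
clock: 17.32
eef_pos: [0.5962, -0.3428, 0.1775]
tool_rot: [1.0, -0.0, 0.002, 0.001]
ft_force: [-0.2, 0.4, -1.0]
grip_width: 0.0521
```

```bash
python3 -c "
from h import *
go([398.4,-189.1,93.3],0)"
```

```text
t 17.32 pos [ 596.2 -342.8  177.5] yaw -0.01 tilt z [ 0.0038 -0.0021 -1.    ] w 0.0521 f [-0.2  0.4 -1. ]
tool shift mm [-198.1 -153.9   83.1] turn z -0.0
```

Emit:
drive_tool:
  steps: [-0.0283, -0.022, 0, 0, 0, 0, 1, -0.0283, -0.022, 0, 0, 0, 0, 1, -0.0283, -0.022, 0, 0, 0, 0, 1, -0.0283, -0.022, 0, 0, 0, 0, 1, -0.0283, -0.022, 0, 0, 0, 0, 1, -0.0283, -0.022, 0, 0, 0, 0, 1, -0.0283, -0.022, 0, 0, 0, 0, 1]

```text
clock: 17.9
eef_pos: [0.3942, -0.1865, 0.1732]
tool_rot: [1.0, -0.0, -0.002, -0.001]
ft_force: [0.4, -0.4, -0.6]
grip_width: 0.0525
```

Emit:
drive_tool:
  steps: [0, 0, 0, 0, 0, 0, 1, 0, 0, 0, 0, 0, 0, 1, 0, 0, 0, 0, 0, 0, 1]

```text
clock: 18.15
eef_pos: [0.397, -0.1881, 0.1746]
tool_rot: [1.0, 0.0, -0.0, -0.0]
ft_force: [-0.2, -0.6, -1.2]
grip_width: 0.0525
```

```bash
python3 -c "
from h import *
go([398.4,-189.1,93.3],0)"
```

```text
t 18.15 pos [ 397.  -188.1  174.6] yaw 0.00 tilt z [-6.e-04  2.e-04 -1.e+00] w 0.0525 f [-0.2 -0.6 -1.2]
tool shift mm [ 1.4  1.  81.3] turn z 0.0
```

Emit:
drive_tool:
  steps: [0.001, 0.001, 0.03, 0, 0, 0, 1, 0, 0, 0.03, 0, 0, 0, 1, 0, 0, 0.018, 0, 0, 0, 1, 0, 0, 0, 0, 0, 0, 1, 0, 0, 0, 0, 0, 0, 1, 0, 0, 0, 0, 0, 0, 1]

```text
clock: 18.65
eef_pos: [0.3995, -0.19, 0.0979]
tool_rot: [1.0, -0.0, 0.001, 0.0]
ft_force: [0.2, 0.2, -1.4]
grip_width: 0.0524
```

```bash
python3 -c "
from h import *
go([398.4,-189.1,93.3],0)"
```

```text
t 18.65 pos [ 399.5 -190.    97.9] yaw -0.02 tilt z [ 1.4e-03 -7.0e-04 -1.0e+00] w 0.0524 f [ 0.2  0.2 -1.4]
tool shift mm [-1.1 -0.9  4.6] turn z -0.0
```

Lower, release, lift, then draw back to clear the view.

Emit:
drive_tool:
  steps: [-0.001, -0.001, 0.0045, 0, 0, 0, 1, 0, 0, 0, 0, 0, 0, 1, 0, 0, 0, 0, 0, 0, 1, 0, 0, 0, 0, 0, 0, -1, 0, 0, 0, 0, 0, 0, -1, 0, 0, 0, 0, 0, 0, -1, 0, 0, -0.02, 0, 0, 0, -1, 0, 0, -0.03, 0, 0, 0, -1]

```text
clock: 19.32
eef_pos: [0.3951, -0.1873, 0.1412]
tool_rot: [1.0, -0.0, -0.003, -0.001]
ft_force: [0.4, 0.8, -0.4]
grip_width: 0.0855
```

Emit:
drive_tool:
  steps: [0, 0, -0.04, 0, 0, 0, -1, 0, 0, -0.04, 0, 0, 0, -1, -0.03, -0.02, -0.01, 0, 0, 0, -1, -0.03, -0.02, -0.01, 0, 0, 0, -1, 0, -0.04, 0, 0, 0, 0, -1, 0, -0.04, 0, 0, 0, 0, -1, 0, -0.04, 0, 0, 0, 0, -1, 0, -0.04, 0, 0, 0, 0, -1]

```text
clock: 19.98
eef_pos: [0.3367, 0.0131, 0.2435]
tool_rot: [1.0, -0.001, 0.001, -0.0]
ft_force: [1.3, -0.2, -0.5]
grip_width: 0.0854
```

Emit:
drive_tool:
  steps: [0, -0.04, 0, 0, 0, 0, -1, 0, -0.04, 0, 0, 0, 0, -1, 0, 0, 0, 0, 0, 0, -1, 0, 0, 0, 0, 0, 0, -1]

```text
clock: 20.32
eef_pos: [0.3369, 0.0939, 0.2431]
tool_rot: [1.0, 0.003, 0.0, 0.0]
ft_force: [-0.5, -0.2, 0.1]
grip_width: 0.0853
```

```bash
python3 -c "
from h import *
go([398.4,-189.1,93.3],0); snap('e'); frames('e')
for n in('top','scene'):
    Z=np.load(f'pics/s0_{n}.npz');Y=np.load(f'pics/e_{n}.npz')
    if n=='scene': u,v=222,317
    else: u,v=137,219
    print(n,'tin diff',np.abs(Z['a'][v-20:v+20,u-20:u+20].astype(int)-Y['a'][v-20:v+20,u-20:u+20]).mean())"
```

```text
t 20.32 pos [336.9  93.9 243.1] yaw 0.40 tilt z [ 7.e-04 -1.e-04 -1.e+00] w 0.0853 f [-0.5 -0.2  0.1]
tool shift mm [ 59.4 283.4 149.9] turn z 0.4
top [425.  93.] ztop 0.0798 [ 741.8 -431. ] [40.9 10.8] ang 71.0
top [194. 107.] ztop 0.0824 [728.3  -1.8] [ 31.3 102.1] ang 1.4
top [363. 110.] ztop 0.0509 [ 721.2 -317.8] [52.  52.7] ang 48.4
top [252. 143.] ztop 0.0559 [ 656.2 -108.6] [52.2 52.6] ang 84.3
top [333. 218.] ztop 0.0559 [ 513.6 -252.2] [30.2 30. ] ang 20.4
top [200. 223.] ztop 0.0557 [510.2 -12.1] [28.6 27.5] ang 2.0
top [301. 285.] ztop 0.0562 [ 397.5 -189.8] [51.  52.2] ang 88.5
top [371. 287.] ztop 0.0709 [ 389.6 -311.8] [30.  38.5] ang 32.8
scene [289. 114.] ztop 0.0773 [ 739.5 -434.2] [30.1 11.7] ang 81.4
scene [270. 144.] ztop 0.0500 [ 723.2 -314.8] [51.9 55.5] ang 49.9
scene [400. 193.] ztop 0.0704 [ 391.  -307.6] [30.8 37.9] ang 31.3
scene [237. 202.] ztop 0.0548 [ 658.9 -106.5] [55.9 54.7] ang 83.9
scene [183. 191.] ztop 0.0841 [738.7 -43.8] [11.9 10.6] ang 4.1
scene [177. 216.] ztop 0.0805 [716.9   1.1] [ 4.3 96.7] ang 0.1
scene [383. 231.] ztop 0.0558 [ 375.7 -191. ] [ 5.4 27.3] ang 14.7
scene [270. 263.] ztop 0.0550 [512.3  -9.2] [26.5 29.5] ang 34.3
top tin diff 0.4552083333333333
scene tin diff 11.135
```

View pics/e_top.png

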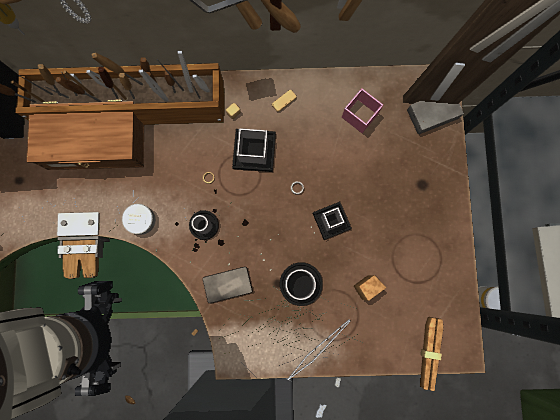

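View pics/e_scene.png

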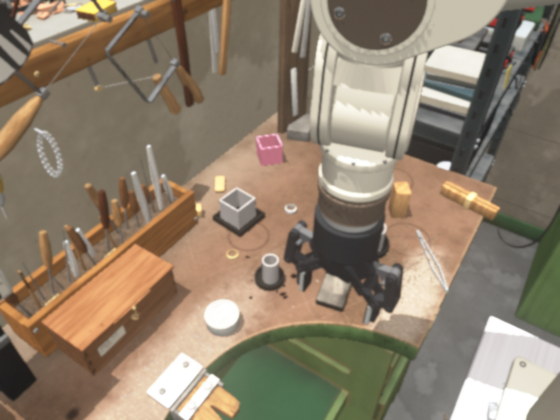

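In the top view all four frames stand in their trays, at (252,143), (333,218), (200,223) and (301,285). Their tops are level at z ≈ 0.056, and the tin, block and pink frame haven't moved. I'm handing in.

```bash
python3 -c "
from h import *
print(job_done())"
```

```text
the job is handed in; nothing more can be done
None
```

All four steel frames are standing upright in their matching trays, and I handed the job in at about 20 s of the 86 s allowed. I drew the arm in first to stay clear of the lamp. I then moved the frames one at a time: large square, small round, small square, large round.

**Last checks, top camera:**

| Frame | Distance from tray centre | Limit |
|---|---|---|
| Large square | about 3 mm | 13 mm |
| Small round | about 1.7 mm | 10 mm |
| Small square | about 1 mm | 13 mm |
| Large round | about 0.6 mm | 10 mm |

- **Seating:** every frame's top edge reads z ≈ 0.056 m, which fits a 50 mm frame on the 5 mm tray floor.
- **Left alone:** the wooden block reads within 1 mm of where it started. The tin looks unchanged in the top view.
- **Gripper:** it was open and clear of everything at hand-in.

**Disagreements and gaps:**
- The two cameras differ by about 2–4 mm in absolute position. The offsets above compare frame and tray in the top view only.
- The last scene view was partly blocked by the arm, so it did not confirm the small square and large round frames.
- The tin's patch in the scene view differed somewhat from the start. I took this to be the arm's shadow, because the tin is at the same pixel.

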